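# Gauge two spacer sleeves on the pin and reject the tight one

### The job

Two brass spacer sleeves of the same outer size stand on the bench. Slide the one whose bore fits over the gauge pin (the thin-walled one with the large hole) all the way down the pin until it sits on the shoulder, and leave it there; put the one whose bore is too small (the thick-walled one) in the grey reject tray.

Things in the scene. Friction and masses are not known exactly. Their poses are not given: they have to be found in the camera images.
- thin_centre (a point): Centre (half-way up) of the thin-walled brass sleeve, a plain loose tube standing upright on the bench: outside diameter 36 mm, height 44 mm, bore 24 mm right through along its z axis (z up), 0.2 kg. It fits the pin with 3 mm of play all round.
- thick_centre (a point): Centre (half-way up) of the thick-walled brass sleeve, a plain loose tube standing upright on the bench: outside diameter 36 mm, height 44 mm, bore only 12 mm right through along its z axis (z up), 0.32 kg. It cannot go over the pin.
- pin_foot (a point): Foot of the gauge pin, on its axis, at the top of the shoulder on which a sleeve comes to rest (18 mm above the bench). z up along the pin. The steel pin is 18 mm in diameter and rises 50 mm above this point, the top 14 mm being a rounded taper that ends 5 mm wide. The round shoulder (32 mm diameter, 8 mm high) stands on a dark fixed plate 80 x 80 x 10 mm. A sleeve's centre is 22 mm above this point when it is fully down.
- reject_tray: Open shallow grey tray, fixed, 110 mm along its x, 120 mm along its y, walls 3 mm thick and 22 mm high, floor 3 mm thick. Origin at the centre of its underside, on the bench; z up.
Not all that is in view belongs to the job. Leave any turquoise look-alike of the part that bears thin_centre alone.

How it is judged:
At the end, for the whole second after the job is handed in: Thin-walled sleeve on the pin, on the shoulder: centre within 7 mm of the pin axis, 18 to 26 mm above the pin foot, within 10 degrees of upright. Thick-walled sleeve on the tray floor, standing or lying: centre within 42 mm (x), 47 mm (y) of the tray centre, under 32 mm up. Both at rest (horizontal distance between thin_centre and pin_foot below 0.007 m and z of thin_centre in the frame of pin_foot between 0.018 and 0.026 m and angle between the z axis of thin_centre and the z axis of pin_foot, either way round below 0.17 rad and linear speed of each of sleeve_thin, sleeve_thick below 0.02 m/s and x of thick_centre in the frame of reject_tray between -0.042 and 0.042 m and y of thick_centre in the frame of reject_tray between -0.047 and 0.047 m and z of thick_centre in the frame of reject_tray below 0.032 m); the robot touches nothing.
It also fails if it takes over 53 s, if anything falls off the work surface, if the arm or the gripper's body presses on something with over 40 N, if the wrist force passes 120 N, or if a joint passes its speed limit or range.

### The arm

A 6-joint arm with a two-finger parallel gripper is mounted at the origin on a cart in front of the work surface, level with it; the furniture and walls round the work are solid. World frame = base frame: x ahead of the robot, y to its left, z up, the work surface at z = 0. Lengths are in m, angles in rad, forces in N, time in s.
With the tool pointing down it reaches from about 0.25 to 0.8 m from the base axis. Payload 8.5 kg.
Tool frame: the origin (TCP) lies midway between the tips of the shut fingers; the grasp point (between the pads) lies 19 mm behind it; x points along the fingers, y is the direction in which the jaws open and shut, and the axes are right-handed (so a half turn about x gives the same grasp; the last joint's range is limited). The gripper opens to 85 mm and grips with 20 to 120 N. Pads are 22 mm wide; open, the fingers measure 114 mm over their backs; the gripper's body (76 mm by 85 mm) begins 54 mm behind the grasp point. The pads swing forward as they close: fully open they stand 13 mm farther back than shut.
Start: joints at [1.184, 0.238, -0.013, 1.319, 0, 1.571], TCP at [0.198, 0.486, 0.231] pointing down, gripper open.
Joint ranges: [-2.66, 2.66], [-1.03, 1.9], [-1.14, 1.46], [-1.82, 2.27], [-1.45, 1.34], [-3.14, 3.14]. Speed limits (rad/s): [2.22, 2.22, 2.79, 3.14, 3.14, 3.14].

### API

Orientations are given as a rotation vector (axis times angle).
In Python, from station import read_state, snapshot, job_done gives the robot as it stands.
- The arm moves only by the tool servo_tool, never from a script. Its argument "increments" is a list of rows, each an object with "offset": the shift along the world's x, y, z in cm, a list of three; "spin": the turn about the world's z in rad. A call has 1 to 12 rows; each row shifts and turns the commanded pose from where the row before left it; what a row does not reach is not made up. A row lasts 1/12 s, in which the tool goes at most 41.7 mm and 7.16 degrees, less where a joint would pass 70% of its speed; a pose out of reach is approached as far as the arm can. A call with a gripper value outside its range is refused whole. "gripper" is the gripper's target within -1 to 1 (shut at 1, half-way at 0, fully open at -1), set as the call begins (left out, the last holds). The fingers move at their own pace and stop on an object; "squeeze" is the grip in N (left out, the last holds). Time passes only in rows, so rows that do not move let the fingers close. It gives the time, the measured TCP pose, the force and the opening at its end, in the units of the state.
- read_state(): the state, without advancing time (a new reading comes with each control period).
- snapshot(name): name is "side" or "top" or "wrist"; returns a dict with "pixels" (400x640x3 uint8, red, green, blue), "vfov" (degrees; the focal length in pixels is half the picture's height over the tangent of half this angle, whatever the lens; pixels are square), "cx", "cy" (the principal point, pixels), "rvec" (rotation vector, rad) and "tvec" (3), from world to camera coordinates, as OpenCV has them. Camera axes: x right, y down, z forward; pixel columns grow to the right and rows downward; lengths in m; the calibration is good to about 2 mm. A picture is of the moment at which its call begins. There is no depth.
- job_done(): hands the job in, once; it reports no verdict.
The state is a dict: "time": time; "qpos": joint angles; "joint_vel": joint speeds; "joint_efforts": joint torques, N m; "position": TCP position; "tool_rot": TCP orientation; "wrist_force": force on the tool from outside, world axes, zero at the start; "wrist_torque": the same for the moment, N m; "gripper_width": opening from 0.0 (shut) to 1.0 (fully open).
Only numpy, scipy, OpenCV 4.12 (cv2) and the standard library are available. Lean on these libraries where they do the work, as an engineer would, in place of code of your own. Each camera call takes 0.05 s, during which the arm holds its last target. There are 200 camera calls.

## Working session

There is one attempt and no reset: what is moved stays moved. The work goes in short steps, Python scripts to look and compute and a tool call to move; the robot and the scene stay as the last step left them, time stands still between calls to the robot, and variables do not carry over. Pictures are saved under pics/ and viewed, about 8 in all and at most 12, crops included, and the job is handed in when it is done.

Besides the shell and the picture viewer there is one more tool, called after "Call:" by a JSON object that holds its "fn" and its "kwargs". servo_tool: Moves the arm, as the interface text tells. Its arguments: {"type":"object","properties":{"increments":{"type":"array","items":{"type":"object","properties":{"offset":{"type":"array","items":{"type":"number"}},"spin":{"type":"number"}}}},"gripper":{"type":"number"},"squeeze":{"type":"number"}},"required":["increments"]}

```bash
mkdir -p pics; cat > h.py <<'E'
import numpy as np, cv2
from station import read_state, snapshot, job_done
def snap(n,f=None):
    s=snapshot(n)
    if f: cv2.imwrite('pics/'+f,s['pixels'][:,:,::-1])
    return s
def ray(s,u,v):
    f=200/np.tan(np.radians(s['vfov'])/2)
    R=cv2.Rodrigues(np.array(s['rvec'],float))[0]; t=np.array(s['tvec'],float)
    d=R.T@np.array([(u-s['cx'])/f,(v-s['cy'])/f,1]); return -R.T@t,d
def onz(s,u,v,z):
    c,d=ray(s,u,v); return c+d*(z-c[2])/d[2]
def proj(s,p):
    f=200/np.tan(np.radians(s['vfov'])/2)
    q=cv2.Rodrigues(np.array(s['rvec'],float))[0]@np.array(p,float)+np.array(s['tvec'],float)
    return q[0]/q[2]*f+s['cx'],q[1]/q[2]*f+s['cy']
E
python3 - <<'E'
from h import *
import pickle
a={n:snap(n) for n in('top','side')}
pickle.dump(a,open('s.pkl','wb'))
cv2.imwrite('pics/top.png',a['top']['pixels'][:,:,::-1]);cv2.imwrite('pics/side.png',a['side']['pixels'][:,:,::-1])
for n in a: s=a[n];print(n,s['vfov'],s['cx'],s['cy'],ray(s,320,200))
st=read_state();print(st['time'],st['tool_rot'],st['gripper_width'])
E
```

```text
top 50.17766025976608 313.71776484082716 200.84864945557007 (array([0.29299287, 0.0054931 , 0.95133538]), array([ 0.20055241, -0.02453145, -0.97948822]))
side 57.10035954984794 318.7410917763668 205.42832018961863 (array([ 0.18495975, -0.64660755,  0.52920361]), array([ 0.32083156,  0.78027507, -0.53709193]))
0.1 [ 0.30242966  1.54966511 -0.30447865] 0.9981798474909107
```

View pics/top.png

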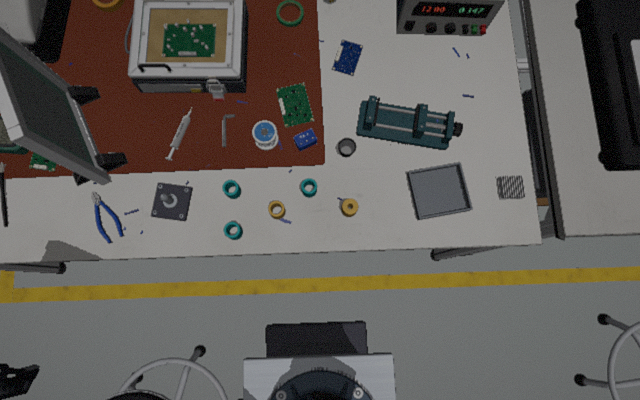

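View pics/side.png

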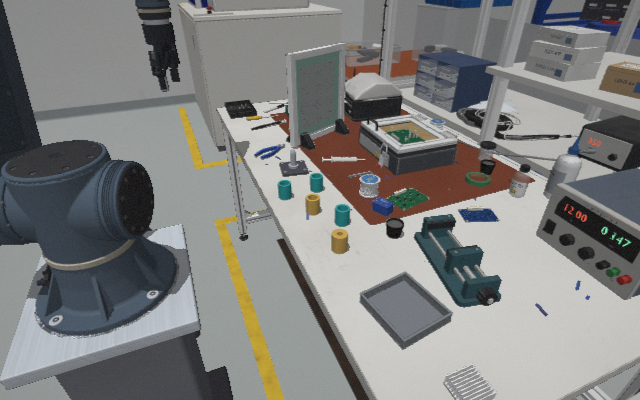

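Top view: brass candidates are at (277,210), which looks large-bored, and (348,207), which looks small-bored. The turquoise look-alikes are at (232,188), (232,230) and (308,187). The pin is at about (170,200) and the tray at about (438,192). I'll confirm with an enlarged crop and measure.

```bash
python3 - <<'E'
from h import *
import pickle
a=pickle.load(open('s.pkl','rb'));s=a['top'];im=s['pixels'][:,:,::-1].copy()
c1=cv2.resize(im[165:240,250:375],None,fx=6,fy=6,interpolation=cv2.INTER_CUBIC)
c2=cv2.resize(im[165:240,140:265][:, :70],None,fx=6,fy=6,interpolation=cv2.INTER_CUBIC)
c=np.vstack([c1[:280+100],np.zeros((10,750,3),np.uint8)])
cv2.imwrite('pics/crop.png',np.vstack([c1[100:330], np.pad(c2[:,:],((0,0),(0,750-420),(0,0)))[:370]]))
for n in a:
    s=a[n];hsv=cv2.cvtColor(s['pixels'],cv2.COLOR_RGB2HSV)
    m=cv2.inRange(hsv,(12,90,50),(28,255,255))
    m2=cv2.inRange(hsv,(80,90,40),(95,255,255))
    for nm,mm in(('brass',m),('turq',m2)):
        cs,_=cv2.findContours(mm,cv2.RETR_EXTERNAL,cv2.CHAIN_APPROX_NONE)
        for k in cs:
            if 80<cv2.contourArea(k)<900:
                x,y,w,h=cv2.boundingRect(k);M=cv2.moments(cv2.convexHull(k));u,v=M['m10']/M['m00'],M['m01']/M['m00']
                print(n,nm,(x,y,w,h),round(u,1),round(v,1),onz(s,u,v,.022).round(4),onz(s,u,v,.044).round(4))
s=a['top']
for nm,p in(('plate',[(156,181),(193,185),(188,220),(151,216)]),('tray',[(407,170),(462,162),(471,208),(417,219)])):
    z=.01 if nm=='plate' else .022
    P=np.array([onz(s,*q,z) for q in p]);print(nm,P.round(3).tolist(),P.mean(0).round(4))
print(proj(s,read_state()['position']))
E
```

```text
top brass (268, 201, 17, 18) 276.2 209.3 [0.4656 0.0797 0.022 ] [0.4615 0.078  0.044 ]
top brass (342, 199, 16, 18) 349.3 207.2 [ 0.4649 -0.082   0.022 ] [ 0.4608 -0.08    0.044 ]
top brass (92, 0, 33, 13) 108.1 5.0 [0.9875 0.4815 0.022 ] [0.971  0.4702 0.044 ]
top turq (224, 222, 18, 18) 232.6 230.3 [0.4221 0.1759 0.022 ] [0.419  0.1719 0.044 ]
top turq (223, 180, 18, 19) 231.4 188.9 [0.5154 0.1789 0.022 ] [0.5102 0.1748 0.044 ]
top turq (301, 179, 16, 18) 308.6 187.3 [0.5132 0.0065 0.022 ] [0.508  0.0065 0.044 ]
side brass (332, 229, 16, 25) 339.3 240.8 [ 0.4632 -0.0798  0.022 ] [ 0.4511 -0.1044  0.044 ]
side brass (306, 194, 14, 21) 312.5 203.9 [0.4635 0.0809 0.022 ] [0.4514 0.0493 0.044 ]
side brass (404, 122, 31, 18) 417.5 131.0 [0.9897 0.3813 0.022 ] [0.9548 0.3367 0.044 ]
side brass (179, 107, 49, 63) 200.2 144.1 [0.2497 0.5739 0.022 ] [0.2469 0.5209 0.044 ]
side turq (335, 204, 15, 23) 341.8 214.7 [0.5111 0.0084 0.022 ] [ 0.497 -0.02   0.044]
side turq (278, 180, 14, 20) 284.5 189.5 [0.42   0.1762 0.022 ] [0.4098 0.1405 0.044 ]
side turq (310, 173, 13, 19) 316.2 182.0 [0.5139 0.1807 0.022 ] [0.4996 0.1448 0.044 ]
plate [[0.542, 0.352, 0.01], [0.53, 0.268, 0.01], [0.45, 0.277, 0.01], [0.462, 0.36, 0.01]] [0.4963 0.3143 0.01  ]
tray [[0.546, -0.216, 0.022], [0.56, -0.342, 0.022], [0.454, -0.351, 0.022], [0.433, -0.23, 0.022]] [ 0.4981 -0.285   0.022 ]
(np.float64(14.025719418151823), np.float64(359.13751200718815))
```

View pics/crop.png

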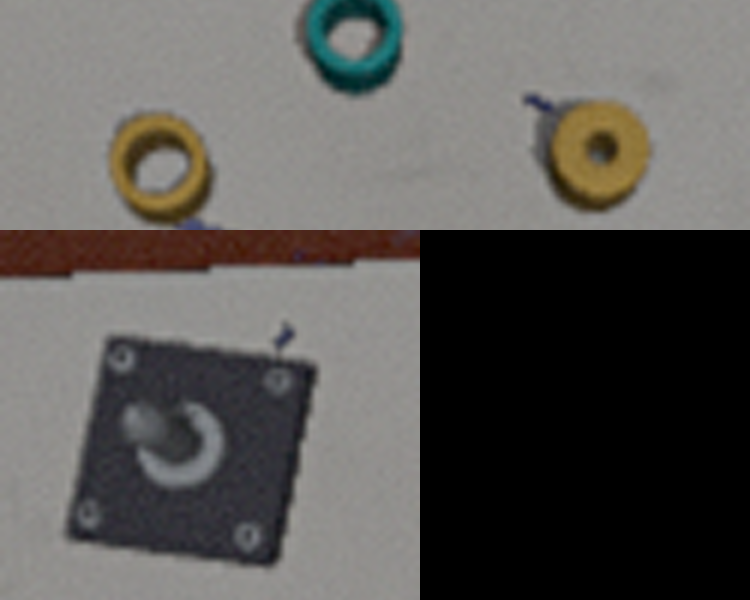

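Confirmed. (277,210) has the large bore, so it is thin_centre; (348,207) has the small bore, so it is thick. Pin shoulder ring centre is at about (170,201).

```bash
python3 - <<'E'
from h import *
import pickle
a=pickle.load(open('s.pkl','rb'));s=a['top']
print('ring',onz(s,170,200.8,.018),'tip',onz(s,162,195.5,.066))
t=a['side'];hs=cv2.cvtColor(t['pixels'],cv2.COLOR_RGB2HSV)
for p in ((.496,.314,.018),(.496,.314,.068)): print('proj',proj(s,p),proj(t,p))
st=read_state();R=cv2.Rodrigues(np.array(st['tool_rot']))[0];print(R.round(3),st['position'])
cv2.imwrite('pics/sc.png',cv2.resize(t['pixels'][135:185,265:330,::-1],None,fx=8,fy=8,interpolation=cv2.INTER_CUBIC))
E
```

```text
ring [0.49373241 0.31613558 0.018     ] tip [0.49546511 0.31744634 0.066     ]
proj (np.float64(170.99348963557338), np.float64(199.7713542447694)) (np.float64(294.36816634922354), np.float64(164.3091253446325))
proj (np.float64(163.31746133533375), np.float64(194.99804636454567)) (np.float64(293.64413072898617), np.float64(149.25101216409428))
[[-0.     0.377  0.926]
 [-0.001  0.926 -0.377]
 [-1.    -0.001  0.   ]] [0.19790666 0.48586874 0.23072574]
```

View pics/sc.png

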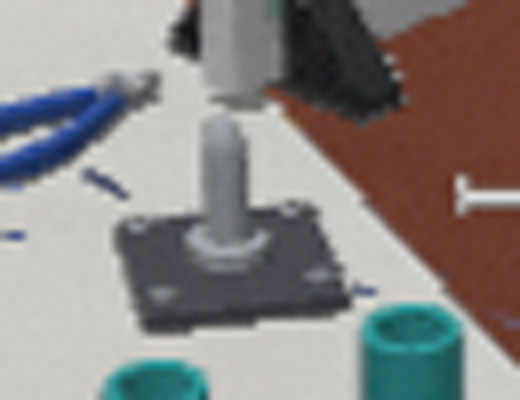

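Call:
{"fn": "servo_tool", "kwargs": {"increments": [{"offset": [2.5,-3,0]},{"offset": [2.5,-3.2,0]},{"offset": [2.5,-3.2,0]}], "gripper": -1}}

```text
invalid input
```

Side view: pin tip at (293,149) and foot at (293,165), consistent with a pin axis near (0.495, 0.316). The move was refused, probably because spin is required.

Call:
{"fn": "servo_tool", "kwargs": {"increments": [{"offset": [2,-3,0],"spin": 0},{"offset": [2,-3,0],"spin": 0},{"offset": [2,-3,0],"spin": 0},{"offset": [2,-3,0],"spin": 0},{"offset": [2,-3,0],"spin": 0},{"offset": [2,-3,0],"spin": 0},{"offset": [2,-3,0],"spin": 0},{"offset": [2,-3,0],"spin": 0},{"offset": [2,-3,0],"spin": 0},{"offset": [2,-3,0],"spin": 0},{"offset": [2,-3,0],"spin": 0},{"offset": [2,-3,0],"spin": 0}], "gripper": -1, "squeeze": 50}}

```text
time: 1.1
position: [0.4385, 0.1244, 0.2312]
tool_rot: [0.303, 1.55, -0.304]
wrist_force: [0.8, 1.1, 0.3]
gripper_width: 0.999
```

Call:
{"fn": "servo_tool", "kwargs": {"increments": [{"offset": [1.3,-2.2,-2.5],"spin": 0},{"offset": [1.3,-2.2,-2.5],"spin": 0},{"offset": [0,0,-2],"spin": 0},{"offset": [0,0,0],"spin": 0}]}}

```text
time: 1.43
position: [0.4621, 0.0805, 0.1576]
tool_rot: [0.304, 1.555, -0.308]
wrist_force: [0.1, 0.3, 0.2]
gripper_width: 1.0
```

```bash
python3 - <<'E'
from h import *
s=snap('wrist','w1.png');st=read_state();print(st['position'])
m=cv2.inRange(cv2.cvtColor(s['pixels'],cv2.COLOR_RGB2HSV),(12,90,50),(28,255,255))
cs,_=cv2.findContours(m,cv2.RETR_CCOMP,cv2.CHAIN_APPROX_NONE)
for k in cs:
    if cv2.contourArea(k)>300:
        e=cv2.fitEllipse(k);print(e,onz(s,*e[0],.044).round(4),onz(s,*e[0],.022).round(4))
print(proj(s,(.4645,.08,.044)))
E
```

```text
[0.46258063 0.08141661 0.15965421]
((152.92425537109375, 254.1857452392578), (41.71747970581055, 66.05494689941406), 51.48179626464844) [ 0.4584 -0.0686  0.044 ] [ 0.4637 -0.0838  0.022 ]
((320.04193115234375, 189.676025390625), (42.1931266784668, 51.06242370605469), 1.712311029434204) [0.4598 0.0815 0.044 ] [0.4651 0.0793 0.022 ]
((319.8915100097656, 186.89651489257812), (16.272314071655273, 25.164186477661133), 90.36725616455078) [0.4576 0.0823 0.044 ] [0.4628 0.0801 0.022 ]
((276.4471435546875, 76.90968322753906), (10.543682098388672, 830.811767578125), 66.21932220458984) [0.3702 0.0844 0.044 ] [0.3679 0.0823 0.022 ]
(np.float64(320.5232687926181), np.float64(195.75351994321258))
```

View pics/w1.png

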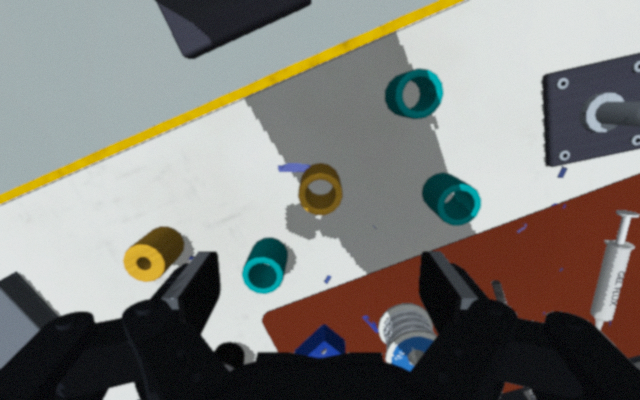

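Wrist view: thin sleeve at (320,190), between the open jaws' lines, with turquoise parts at (265,268), (414,93) and (451,200) clear of the fingers. Its centre is near (0.464, 0.080). Descending.

Call:
{"fn": "servo_tool", "kwargs": {"increments": [{"offset": [0,-0.2,-2.5],"spin": 0},{"offset": [0,0,-2.5],"spin": 0},{"offset": [0,0,-2.5],"spin": 0},{"offset": [0,0,-2.5],"spin": 0},{"offset": [0,0,-2],"spin": 0},{"offset": [0,0,-1.5],"spin": 0},{"offset": [0,0,-1],"spin": 0},{"offset": [0,0,-0.5],"spin": 0},{"offset": [0,0,0],"spin": 0},{"offset": [0,0,0],"spin": 0}]}}

```text
time: 2.32
position: [0.4646, 0.0808, 0.0122]
tool_rot: [0.303, 1.549, -0.302]
wrist_force: [0.7, -0.4, -0.0]
gripper_width: 0.999
```

Call:
{"fn": "servo_tool", "kwargs": {"increments": [{"offset": [0,0,0],"spin": 0},{"offset": [0,0,0],"spin": 0},{"offset": [0,0,0],"spin": 0},{"offset": [0,0,0],"spin": 0},{"offset": [0,0,0],"spin": 0},{"offset": [0,0,0],"spin": 0},{"offset": [0,0,0],"spin": 0},{"offset": [0,0,0],"spin": 0},{"offset": [0,0,0],"spin": 0},{"offset": [0,0,0],"spin": 0}], "gripper": 1, "squeeze": 50}}

```text
time: 3.15
position: [0.4643, 0.0802, 0.012]
tool_rot: [0.304, 1.549, -0.303]
wrist_force: [-2.2, 0.1, 7.7]
gripper_width: 0.415
```

Call:
{"fn": "servo_tool", "kwargs": {"increments": [{"offset": [0,0,1],"spin": 0},{"offset": [0,0,2],"spin": 0},{"offset": [0,0,2.5],"spin": 0},{"offset": [0,0,2.5],"spin": 0},{"offset": [0,0,2],"spin": 0},{"offset": [0.4,3,0],"spin": 0},{"offset": [0.4,3,0],"spin": 0},{"offset": [0.4,3,0],"spin": 0},{"offset": [0.4,3,0],"spin": 0},{"offset": [0.4,3,0],"spin": 0},{"offset": [0.4,3,0],"spin": 0},{"offset": [0.4,2.5,0],"spin": 0}]}}

```text
time: 4.15
position: [0.4918, 0.287, 0.1111]
tool_rot: [0.303, 1.55, -0.303]
wrist_force: [0.6, 0.1, -2.2]
gripper_width: 0.419
```

Call:
{"fn": "servo_tool", "kwargs": {"increments": [{"offset": [0.3,2,0],"spin": 0},{"offset": [0,1,0],"spin": 0},{"offset": [0,0,0],"spin": 0},{"offset": [0,0,0],"spin": 0},{"offset": [0,0,0],"spin": 0}]}}

```text
time: 4.57
position: [0.4946, 0.3141, 0.1111]
tool_rot: [0.303, 1.55, -0.305]
wrist_force: [-0.1, -0.3, -2.4]
gripper_width: 0.413
```

```bash
python3 - <<'E'
from h import *
st=read_state();print(st['position'],st['wrist_force'])
s=snap('wrist');t=snap('side');o=snap('top')
cv2.imwrite('pics/m.png',np.vstack([np.hstack([cv2.resize(t['pixels'][110:185,255:335],(400,375),interpolation=2),cv2.resize(o['pixels'][160:235,130:210],(400,375),interpolation=2)]),np.pad(s['pixels'][100:325],((0,0),(0,160),(0,0)))])[:,:,::-1])
for k in (s,t,o): print(proj(k,(.495,.3155,.068)),proj(k,st['position']))
E
```

```text
[0.4945837  0.31405523 0.11108594] [-0.14828519 -0.26678755 -2.3600005 ]
(np.float64(322.0998089347386), np.float64(224.0528007426462)) (np.float64(319.47619287211205), np.float64(257.6388174202426))
(np.float64(293.16180855517666), np.float64(149.1116697367764)) (np.float64(292.52389485728065), np.float64(135.72394409031037))
(np.float64(162.58903919990684), np.float64(195.48390195355162)) (np.float64(155.9472740885901), np.float64(191.13498416201338))
```

View pics/m.png

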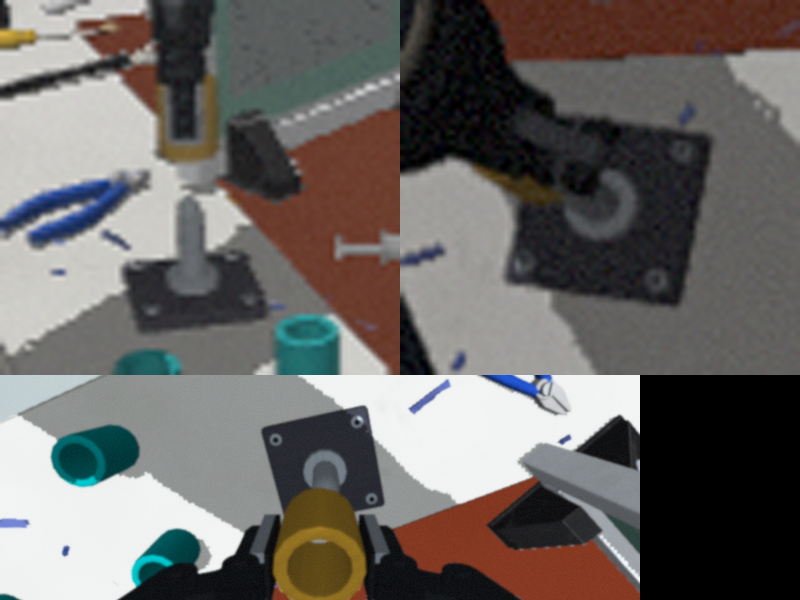

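Mosaic: the sleeve is held upright above the pin. In the side view its axis is at u≈292.4 against pin tip u≈293. In the wrist view the shoulder ring is at about (325,195) and the sleeve's top rim centre at about (319,290).

```bash
python3 - <<'E'
from h import *
s=snap('wrist')
g=s['pixels'];hs=cv2.cvtColor(g,cv2.COLOR_RGB2HSV)
print('ring',onz(s,325,195,.018),'sleeve top',onz(s,319.5,290,.143))
m=cv2.inRange(hs,(0,0,100),(179,60,200))[165:225,290:360]
m=cv2.inRange(hs,(12,90,20),(28,255,255)); 
cs,_=cv2.findContours(m,cv2.RETR_EXTERNAL,cv2.CHAIN_APPROX_NONE);k=max(cs,key=cv2.contourArea);print(cv2.boundingRect(k))
P=g[195,290:360].sum(1);print(P.tolist())
print(proj(s,(.495,.3155,.018)),[proj(s,(.4946,.3141,z)) for z in(.099,.143)])
b=m[:,280:300].sum(1); print(np.nonzero(m[330])[0][[0,-1]],np.nonzero(m[290])[0][[0,-1]])
E
```

```text
ring [0.49334687 0.31908936 0.018     ] sleeve top [0.49266351 0.31506258 0.143     ]
(271, 213, 97, 121)
[125, 131, 133, 127, 122, 130, 143, 126, 140, 137, 133, 150, 212, 291, 345, 367, 366, 373, 378, 366, 369, 362, 312, 250, 237, 221, 232, 234, 236, 242, 240, 239, 241, 243, 239, 241, 238, 226, 232, 227, 232, 228, 225, 219, 218, 236, 263, 329, 368, 378, 381, 382, 369, 370, 356, 312, 238, 167, 122, 136, 130, 129, 121, 135, 133, 141, 125, 139, 131, 132]
(np.float64(321.2933607474377), np.float64(198.7957765470501)) [(np.float64(319.19951676981196), np.float64(245.67215899774055)), (np.float64(319.0783765726832), np.float64(295.0701912827657))]
[302 337] [272 367]
```

Call:
{"fn": "servo_tool", "kwargs": {"increments": [{"offset": [0,0.3,0],"spin": 0},{"offset": [0,0,-1.5],"spin": 0},{"offset": [0,0,-1.5],"spin": 0},{"offset": [0,0,-0.5],"spin": 0},{"offset": [0,0,-0.5],"spin": 0},{"offset": [0,0,-0.4],"spin": 0},{"offset": [0,0,-0.3],"spin": 0},{"offset": [0,0,0],"spin": 0}]}}

```text
time: 5.43
position: [0.495, 0.3181, 0.0641]
tool_rot: [0.303, 1.55, -0.304]
wrist_force: [0.3, -1.2, -2.7]
gripper_width: 0.416
```

Call:
{"fn": "servo_tool", "kwargs": {"increments": [{"offset": [0,0,-0.4],"spin": 0},{"offset": [0,0,-0.4],"spin": 0},{"offset": [0,0,-0.3],"spin": 0},{"offset": [0,0,0],"spin": 0}]}}

```text
time: 5.77
position: [0.4947, 0.318, 0.0526]
tool_rot: [0.303, 1.55, -0.304]
wrist_force: [0.7, -0.5, -2.7]
gripper_width: 0.412
```

```bash
python3 - <<'E'
from h import *
st=read_state();print(st['position'],st['wrist_force'])
s=snap('wrist');t=snap('side')
a=cv2.resize(t['pixels'][125:185,255:335],(400,300),interpolation=2)
b=cv2.resize(s['pixels'][180:340,230:410],(400,356),interpolation=2)
cv2.imwrite('pics/m2.png',np.hstack([a,b[:300]])[:,:,::-1])
E
```

```text
[0.49470839 0.31799155 0.05264333] [ 0.66989592 -0.53234487 -2.72354384]
```

View pics/m2.png

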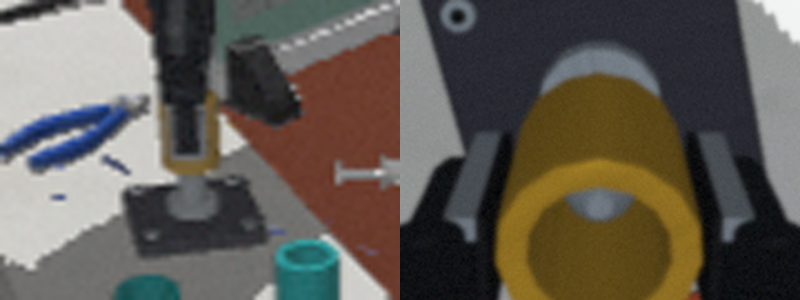

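Pin tip is inside the bore (wrist crop, (600,205)), laterally centred, with no contact force. Lowering the rest of the way, to just above the shoulder.

Call:
{"fn": "servo_tool", "kwargs": {"increments": [{"offset": [0,0,-0.5],"spin": 0},{"offset": [0,0,-0.5],"spin": 0},{"offset": [0,0,-0.5],"spin": 0},{"offset": [0,0,-0.4],"spin": 0},{"offset": [0,0,-0.2],"spin": 0},{"offset": [0,0,0],"spin": 0},{"offset": [0,0,0],"spin": 0}]}}

```text
time: 6.45
position: [0.4949, 0.3181, 0.0321]
tool_rot: [0.303, 1.55, -0.304]
wrist_force: [-0.7, -0.3, -2.5]
gripper_width: 0.412
```

Call:
{"fn": "servo_tool", "kwargs": {"increments": [{"offset": [0,0,-0.1],"spin": 0},{"offset": [0,0,0],"spin": 0},{"offset": [0,0,0],"spin": 0}]}}

```text
time: 6.7
position: [0.4951, 0.3182, 0.0314]
tool_rot: [0.304, 1.549, -0.303]
wrist_force: [-0.9, -0.3, -1.7]
gripper_width: 0.421
```

Call:
{"fn": "servo_tool", "kwargs": {"increments": [{"offset": [0,0,0],"spin": 0},{"offset": [0,0,0],"spin": 0},{"offset": [0,0,0],"spin": 0},{"offset": [0,0,0],"spin": 0},{"offset": [0,0,0],"spin": 0},{"offset": [0,0,0],"spin": 0},{"offset": [0,0,0],"spin": 0},{"offset": [0,0,0],"spin": 0},{"offset": [0,0,0],"spin": 0},{"offset": [0,0,0],"spin": 0}], "gripper": -1}}

```text
time: 7.53
position: [0.495, 0.3182, 0.0313]
tool_rot: [0.303, 1.549, -0.304]
wrist_force: [0.1, -0.8, 0.6]
gripper_width: 0.995
```

Call:
{"fn": "servo_tool", "kwargs": {"increments": [{"offset": [0,0,1],"spin": 0},{"offset": [0,0,2],"spin": 0},{"offset": [0,0,3],"spin": 0},{"offset": [0,0,3],"spin": 0},{"offset": [0,0,3],"spin": 0},{"offset": [0,-3,1],"spin": 0},{"offset": [0,-3,0],"spin": 0},{"offset": [0,-3,0],"spin": 0},{"offset": [0,-3,0],"spin": 0},{"offset": [0,-3,0],"spin": 0},{"offset": [0,-3,0],"spin": 0},{"offset": [0,-3,0],"spin": 0}]}}

```text
time: 8.53
position: [0.4948, 0.1068, 0.1622]
tool_rot: [0.303, 1.549, -0.303]
wrist_force: [0.4, 0.8, 0.1]
gripper_width: 1.002
```

```bash
python3 - <<'E'
from h import *
t=snap('side');o=snap('top')
cv2.imwrite('pics/m3.png',np.hstack([cv2.resize(t['pixels'][125:185,255:335],(400,300),interpolation=2),cv2.resize(o['pixels'][170:230,130:210],(400,300),interpolation=2)])[:,:,::-1])
for n,s in(('side',t),('top',o)):
    m=cv2.inRange(cv2.cvtColor(s['pixels'],cv2.COLOR_RGB2HSV),(12,90,50),(28,255,255))
    for k in cv2.findContours(m,cv2.RETR_EXTERNAL,cv2.CHAIN_APPROX_NONE)[0]:
        if 80<cv2.contourArea(k)<600:
            M=cv2.moments(cv2.convexHull(k));u,v=M['m10']/M['m00'],M['m01']/M['m00'];print(n,u,v,onz(s,u,v,.04),onz(s,u,v,.022))
E
```

```text
side 339.3277777777777 240.81464646464644 [ 0.45328548 -0.10005968  0.04      ] [ 0.46315839 -0.07994973  0.022     ]
side 292.9990583804143 157.45386064030131 [0.49378714 0.31734428 0.04      ] [0.50515029 0.3528124  0.022     ]
side 417.6920031670625 131.19081551860648 [0.96097611 0.34322861 0.04      ] [0.98952924 0.37964913 0.022     ]
side 200.19893727319854 144.0720580611716 [0.24737882 0.53057338 0.04      ] [0.2496755  0.57388716 0.022     ]
top 349.2698412698412 207.16349206349204 [ 0.46154568 -0.08024536  0.04      ] [ 0.4648748 -0.0819388  0.022    ]
top 107.00816629547141 4.374907201187825 [0.97568992 0.47506132 0.04      ] [0.98917403 0.48433588 0.022     ]
```

View pics/m3.png

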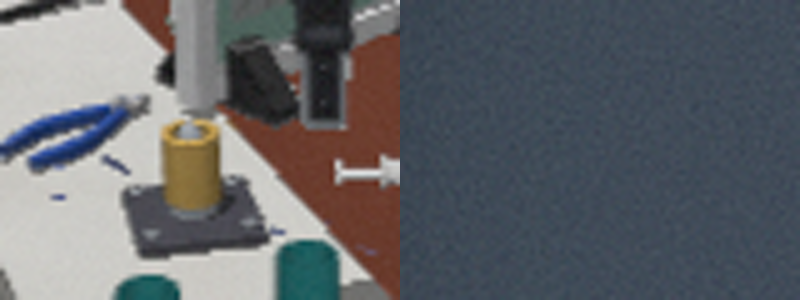

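The thin sleeve is seated on the shoulder with the pin tip showing through its bore; its ray at z=0.04 gives (0.494, 0.317). Next is the thick sleeve, which hasn't moved from (0.464, -0.081).

Call:
{"fn": "servo_tool", "kwargs": {"increments": [{"offset": [-0.5,-3,0],"spin": 0},{"offset": [-0.5,-3,0],"spin": 0},{"offset": [-0.5,-3,0],"spin": 0},{"offset": [-0.5,-3,0],"spin": 0},{"offset": [-0.5,-3,0],"spin": 0},{"offset": [-0.5,-2.5,0],"spin": 0},{"offset": [-0.1,-1,0],"spin": 0},{"offset": [0,0,0],"spin": 0},{"offset": [0,0,0],"spin": 0}]}}

```text
time: 9.38
position: [0.4644, -0.0765, 0.1616]
tool_rot: [0.305, 1.549, -0.304]
wrist_force: [-0.5, -0.1, -0.1]
gripper_width: 1.001
```

```bash
python3 - <<'E'
from h import *
s=snap('wrist');print(read_state()['position'])
m=cv2.inRange(cv2.cvtColor(s['pixels'],cv2.COLOR_RGB2HSV),(12,90,50),(28,255,255))
for k in cv2.findContours(m,cv2.RETR_EXTERNAL,cv2.CHAIN_APPROX_NONE)[0]:
    if cv2.contourArea(k)>300:
        M=cv2.moments(cv2.convexHull(k));u,v=M['m10']/M['m00'],M['m01']/M['m00'];print(u,v,onz(s,u,v,.022))
E
```

```text
[ 0.46439138 -0.07603929  0.16155676]
314.44133804198543 186.49980380616046 [ 0.46487757 -0.08136349  0.022     ]
229.80046877615936 93.70262849489369 [ 0.36818365 -0.11477948  0.022     ]
```

Call:
{"fn": "servo_tool", "kwargs": {"increments": [{"offset": [0,-0.5,-2.5],"spin": 0},{"offset": [0,0,-2.5],"spin": 0},{"offset": [0,0,-2.5],"spin": 0},{"offset": [0,0,-2.5],"spin": 0},{"offset": [0,0,-2],"spin": 0},{"offset": [0,0,-1.5],"spin": 0},{"offset": [0,0,-1],"spin": 0},{"offset": [0,0,-0.5],"spin": 0},{"offset": [0,0,0],"spin": 0},{"offset": [0,0,0],"spin": 0}]}}

```text
time: 10.27
position: [0.4644, -0.081, 0.0115]
tool_rot: [0.303, 1.55, -0.302]
wrist_force: [0.6, -0.2, -0.2]
gripper_width: 1.0
```

Call:
{"fn": "servo_tool", "kwargs": {"increments": [{"offset": [0,0,0],"spin": 0},{"offset": [0,0,0],"spin": 0},{"offset": [0,0,0],"spin": 0},{"offset": [0,0,0],"spin": 0},{"offset": [0,0,0],"spin": 0},{"offset": [0,0,0],"spin": 0},{"offset": [0,0,0],"spin": 0},{"offset": [0,0,0],"spin": 0},{"offset": [0,0,0],"spin": 0},{"offset": [0,0,0],"spin": 0}], "gripper": 1, "squeeze": 60}}

```text
time: 11.1
position: [0.4644, -0.0819, 0.0121]
tool_rot: [0.304, 1.548, -0.303]
wrist_force: [-1.0, 0.5, 8.2]
gripper_width: 0.411
```

Call:
{"fn": "servo_tool", "kwargs": {"increments": [{"offset": [0,0,1],"spin": 0},{"offset": [0,0,2],"spin": 0},{"offset": [0,0,2.5],"spin": 0},{"offset": [0,0,2],"spin": 0},{"offset": [0.5,-3,0],"spin": 0},{"offset": [0.5,-3,0],"spin": 0},{"offset": [0.5,-3,0],"spin": 0},{"offset": [0.5,-3,0],"spin": 0},{"offset": [0.5,-3,0],"spin": 0},{"offset": [0.5,-3,0],"spin": 0},{"offset": [0.4,-2.3,0],"spin": 0},{"offset": [0,0,0],"spin": 0}]}}

```text
time: 12.1
position: [0.4987, -0.2891, 0.086]
tool_rot: [0.305, 1.548, -0.307]
wrist_force: [0.3, 1.1, -3.2]
gripper_width: 0.414
```

```bash
python3 - <<'E'
from h import *
st=read_state();print(st['position'],st['wrist_force'])
snap('wrist','w4.png')
E
```

```text
[ 0.49867696 -0.28908769  0.08598755] [ 0.26514937  1.08541602 -3.24403947]
```

View pics/w4.png

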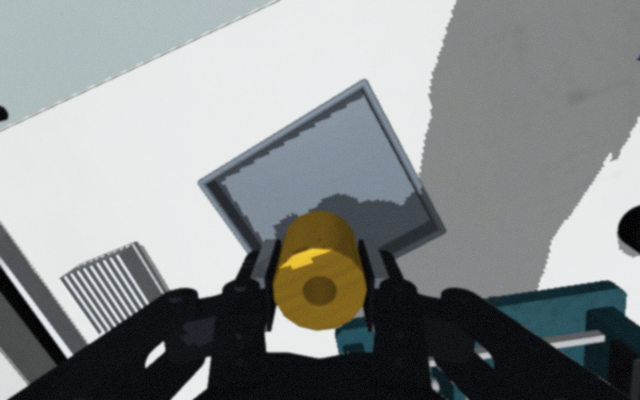

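Wrist view: the thick sleeve is held at (320,270), and the visible tray corners are (200,182), (365,82) and (443,230). That agrees with the tray centre estimate. Lowering, then opening only part-way to stay clear of the walls.

Call:
{"fn": "servo_tool", "kwargs": {"increments": [{"offset": [0,0.2,-1.5],"spin": 0},{"offset": [0,0,-2],"spin": 0},{"offset": [0,0,-1.5],"spin": 0},{"offset": [0,0,-1],"spin": 0},{"offset": [0,0,-0.5],"spin": 0},{"offset": [0,0,-0.3],"spin": 0},{"offset": [0,0,-0.1],"spin": 0},{"offset": [0,0,0],"spin": 0},{"offset": [0,0,0],"spin": 0}]}}

```text
time: 12.9
position: [0.4985, -0.283, 0.018]
tool_rot: [0.303, 1.548, -0.304]
wrist_force: [0.5, -0.5, -1.5]
gripper_width: 0.415
```

Call:
{"fn": "servo_tool", "kwargs": {"increments": [{"offset": [0,0,0],"spin": 0},{"offset": [0,0,0],"spin": 0},{"offset": [0,0,0],"spin": 0},{"offset": [0,0,0],"spin": 0},{"offset": [0,0,0],"spin": 0},{"offset": [0,0,0],"spin": 0},{"offset": [0,0,0],"spin": 0},{"offset": [0,0,0],"spin": 0}], "gripper": -0.3}}

```text
time: 13.57
position: [0.498, -0.2828, 0.0173]
tool_rot: [0.303, 1.549, -0.304]
wrist_force: [-0.4, -0.2, 0.5]
gripper_width: 0.651
```

Call:
{"fn": "servo_tool", "kwargs": {"increments": [{"offset": [0,0,0.5],"spin": 0},{"offset": [0,0,1],"spin": 0},{"offset": [0,0,2],"spin": 0},{"offset": [0,0,3],"spin": 0},{"offset": [0,0,3],"spin": 0},{"offset": [0,0,3],"spin": 0},{"offset": [-1,3,1],"spin": 0},{"offset": [-1,3,0],"spin": 0},{"offset": [-1,3,0],"spin": 0},{"offset": [-1,3,0],"spin": 0},{"offset": [-1,3,0],"spin": 0},{"offset": [0,0,0],"spin": 0}]}}

```text
time: 14.57
position: [0.4457, -0.129, 0.1533]
tool_rot: [0.303, 1.551, -0.301]
wrist_force: [-0.9, 0.2, -0.2]
gripper_width: 0.653
```

```bash
python3 - <<'E'
from h import *
t=snap('side');o=snap('top')
cv2.imwrite('pics/m5.png',np.hstack([t['pixels'][100:360,200:500],o['pixels'][60:320,150:500]])[:,:,::-1])
for n,s in(('side',t),('top',o)):
    m=cv2.inRange(cv2.cvtColor(s['pixels'],cv2.COLOR_RGB2HSV),(12,90,50),(28,255,255))
    for k in cv2.findContours(m,cv2.RETR_EXTERNAL,cv2.CHAIN_APPROX_NONE)[0]:
        if 80<cv2.contourArea(k)<600:
            M=cv2.moments(cv2.convexHull(k));u,v=M['m10']/M['m00'],M['m01']/M['m00'];print(n,u,v,onz(s,u,v,.04),onz(s,u,v,.025))
E
```

```text
side 404.3301707779886 300.4813409234661 [ 0.48754891 -0.29283541  0.04      ] [ 0.49682693 -0.28198802  0.025     ]
side 292.7534516765286 157.30374753451676 [0.49343969 0.31861529 0.04      ] [0.50289832 0.34821103 0.025     ]
side 417.56085918854416 131.145584725537 [0.96080122 0.34375426 0.04      ] [0.98459014 0.37412082 0.025     ]
side 200.19893727319854 144.0720580611716 [0.24737882 0.53057338 0.04      ] [0.24929272 0.56666819 0.025     ]
top 165.747311827957 197.73548387096776 [0.49614129 0.3182803  0.04      ] [0.49948499 0.32342858 0.025     ]
top 108.33783783783784 4.675675675675675 [0.97477165 0.47182996 0.04      ] [0.98599329 0.47950557 0.025     ]
```

View pics/m5.png

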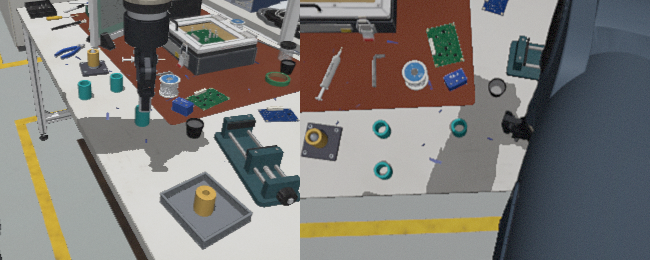

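The picture shows the thick sleeve standing mid-tray (side view full-frame (404,300), so about (0.497, -0.282) against a tray centre of (0.498, -0.285)). The thin sleeve is on the pin at about (0.495, 0.318), and the gripper is clear. Handing in.

```bash
python3 -c "
from h import *
s=read_state();print(s['time'],s['wrist_force'],np.abs(s['joint_vel']).max());print(job_done())"
```

```text
14.6667 [ 0.64252019  0.21932564 -0.01611234] 0.02841161236249278
the job is handed in; nothing more can be done
None
```

I slid the thin-walled sleeve down the gauge pin onto its shoulder and stood the thick-walled sleeve in the reject tray. I handed in at 14.7 s; `job_done()` reports no verdict.

Last checks before hand-in:
- **Thin sleeve:** it is upright on the shoulder. The side and top views put its centre within about 3 mm of each other, near (0.495, 0.318). That is 1–3 mm from my estimates of the pin axis, against the 7 mm allowed.
- **Thick sleeve:** it stands on the tray floor about 3 mm from the tray centre, seen in the side view only because the arm hid the tray from the top camera.
- **Robot:** the gripper was clear of everything, and the wrist forces reported at the end of each move stayed under 10 N.
- **Turquoise look-alikes:** the arm never reached for them, and they appear in their original places.

The only thing that went wrong was the first move call, which was refused as invalid. Giving every row an explicit spin value fixed it.

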